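# Safety-valve check on an upturned pressure-cooker lid

### The arm

A 6-joint arm with a two-finger parallel gripper is mounted at the origin on a cart in front of the work surface, level with it; the furniture and walls round the work are solid. World frame = base frame: x ahead of the robot, y to its left, z up, the work surface at z = 0. Lengths are in m, angles in rad, forces in N, time in s.
With the tool pointing down it reaches from about 0.375 to 0.9 m from the base axis. Payload 3.1 kg.
Tool frame: the origin (TCP) lies at the very end of the fingers, on their centre line; the grasp point (between the pads) lies 19 mm behind it; z points along the fingers, y is the line along which they close (so a half turn about z gives the same grasp; the last joint's range is limited). The gripper opens to 87 mm and grips with 3 to 60 N. Pads are 19 mm wide; open, the fingers measure 117 mm over their backs; the gripper's body (75 mm by 190 mm) begins 51 mm behind the grasp point.
Start: joints at [0.928, 0.527, 1.433, -0, 1.181, -0.178], TCP at [0.28, 0.559, 0.223] pointing down, gripper open.
Joint ranges: [-3.08, 3.08], [-0.75, 2.2], [0.22, 2.44], [-1.43, 4.57], [0, 2.65], [-2.85, 2.85]. Speed limits (rad/s): [2.79, 2.79, 3.14, 3.14, 3.14, 3.14].

### API

Orientations are given as a unit quaternion [x, y, z, w].
In Python, from rig import robot gives the robot as it stands. The module is installed in compiled form; this text tells all that it offers.
- The arm moves only by the tool play_rows, never from a script. Its argument "steps" is one flat list of numbers, 5 for each row, row after row: the opening, from -1 (shut) to 1 (fully open), then the shift along the tool's x, y, z as a fraction of full scale, then the turn about the tool's z as a fraction of full scale. In form: [claw, tx, ty, tz, twist, claw, tx, ty, tz, twist, ...]. A call has exactly 10 rows; each row shifts and turns the commanded pose from where the row before left it, along the tool's axes as they then stand; what a row does not reach is not made up. Full scale, the value 1, is 0.03 m for a shift and 0.1 rad for a turn. A row lasts 1/10 s, in which the tool goes at most 50 mm and 8.59 degrees, less where a joint would pass 70% of its speed; a pose out of reach is approached as far as the arm can. A call with a number of a shift or a turn outside -1 to 1 is refused whole. A call with a gripper value outside its range is refused whole. The fingers move at their own pace and stop on an object; "grip_force" is the grip in N (left out, the last holds). Time passes only in rows, so rows that do not move let the fingers close, or fill a call up. It gives the time, the measured TCP pose, the force, the opening and the grip force at its end, in the units of the state.
- robot.get_obs(): the state, without advancing time (a new reading comes with each control period).
- robot.camera(name): name is "scene" or "side" or "wrist"; returns a dict with "image" (400x640x3 uint8, red, green, blue), "mtx" (3x3 intrinsics, pixels), "rvec" (rotation vector, rad) and "tvec" (3), from world to camera coordinates, as OpenCV has them. Camera axes: x right, y down, z forward; pixel columns grow to the right and rows downward; lengths in m; the calibration is good to about 2 mm. The wrist camera is an equidistant fisheye: a pixel r from the principal point sees the ray r / f radians off the axis. A picture is of the moment at which its call begins. There is no depth.
- robot.hand_in(): hands the job in; it is judged then, once.
The state is a dict: "time": time; "q": joint angles; "joint_velocities": joint speeds; "joint_torque": joint torques, N m; "position": TCP position; "tool_rot": TCP orientation; "ft_force": force on the tool from outside, world axes, zero at the start; "moment": the same for the moment, N m; "grip_width": finger opening in m; "grip_force": force on a finger pad.
Only numpy, scipy, OpenCV 4.12 (cv2) and the standard library are available. Lean on these libraries where they do the work, as an engineer would, in place of code of your own. Each camera call takes 0.05 s, during which the arm holds its last target. There are 200 camera calls.

### The job

Before the pressure cooker is used, check that its safety valve is not stuck: lift the blunt steel valve rod out of its wooden stand by the handle, pass its tip into the hole of the red-ringed valve in the upturned lid, and with the rod upright press the valve's ball gently about half-way down against its spring. Finish while still holding the rod there with the ball pressed half-way: do not let go or put anything down. Do not press the other, black-ringed valve, and leave the lid, the stand and the things around where they are.

Things in the scene. Friction and masses are not known exactly. Their poses are not given: they have to be found in the camera images.
- valve_rod: Loose valve rod, 167 mm long, 60 g, upright in the stand. Origin at the centre of its blunt tip, z towards the handle. From the tip: round steel stem, 6 mm diameter, 100 mm long (end chamfered to 3.6 mm); round steel collar, 21 mm wide, 4 mm thick, resting on the stand; square pale wooden handle 15 x 15 mm, from 107 to 167 mm, its faces square to the rod's x and y.
- rod_tip (a point): The centre of the rod's blunt end (same as the rod's origin).
- rod_grip (a point): Middle of the wooden handle, on the rod's axis, 136 mm above the tip: where to grip it. The handle ends 31 mm above this point; the collar is 32 mm below it.
- rod_stand: Loose turned wooden stand, 108 mm high, 600 g, foot 72 mm wide and neck 43 to 50 mm wide, with an upright through bore of 9 mm diameter on its axis in which the stem hangs. Origin at the centre of its underside, z up.
- lid: Loose steel pressure-cooker lid lying upside down, 1.3 kg, 239 mm across, rim 74 mm high, on its flat black housing (132 mm wide). Origin: centre of its underside, z up. Inner floor 34 mm high. Black side grips at its +y and -y, 144 mm from the centre. On the floor two like steel hexagon valves, 29 mm wide, 18 mm high: safety valve (red ring, 39 mm) 45 mm to +x, regulator (black ring) 45 mm to -x.
- safety_mouth (a point): Centre of the mouth of the safety valve's hole, at the top face of the red-ringed valve, 52 mm above the worktop; z up. The hole is upright, countersunk from 16 mm at the mouth to 9 mm diameter 3.5 mm down. The top of a bright steel ball (8.4 mm) lies in it 6 mm below the mouth.
- safety_ball (a joint): How far the safety valve's ball is pressed down, in m: 0 at rest, 0.008 against its stop. Its spring needs 2 N to start, 3.6 N at 0.004 and 5.2 N at 0.008; it springs back when let go.
- regulator_mouth (a point): Centre of the mouth of the like hole of the other, black-ringed valve (the regulator): leave it alone.
- regulator (a joint): How far the regulator's dark steel piston is pressed down, in m: 0 at rest, 0.008 against its stop; must stay unpressed.
- pepper_mill: Bystander: brown wooden pepper mill, 58 mm wide, 150 mm high; origin at the centre of its underside.
- herb_jar: Bystander: glass spice jar with a green cap, 44 mm wide, 100 mm high; origin at the centre of its underside.
- mug: Bystander: white mug with grey-green dots, 78 mm wide (114 mm with its handle), 93 mm high; origin at its underside.
Mind the look-alikes: they are no part of the job. Leave any purple or turquoise look-alike of the rod_stand alone.

How it is judged:
On the way, in this order (a step that is already met when the one before it is completed fails the run):
1. the rod is drawn clear of its stand, held by the fingers (height (world z) of rod_tip above 0.112 m and contact force between the fingers and valve_rod above 1 N), for 0.1 s.
2. the rod's tip is in the hole of the red-ringed valve, the rod upright (horizontal distance between rod_tip and safety_mouth below 0.004 m and z of rod_tip in the frame of safety_mouth below -0.004 m and angle between valve_rod's own z axis and vertical below 0.14 rad and angle between the z axis of valve_rod and the z axis of lid, either way round below 0.14 rad), for 0.1 s.
At the end, for the whole second after the job is handed in: Fingers hold the rod, tip in the red-ringed valve (4 mm of its axis, 6 mm or more deep), upright and square to the lid to 8 degrees, ball pressed 2 to 6.5 of 8 mm with 1.5 to 10 N, all still; regulator unpressed; lid flat within 15 mm and stand upright within 20 mm of their places (horizontal distance between rod_tip and safety_mouth below 0.004 m and z of rod_tip in the frame of safety_mouth below -0.006 m and angle between valve_rod's own z axis and vertical below 0.14 rad and angle between the z axis of valve_rod and the z axis of lid, either way round below 0.14 rad and value of joint safety_ball between 0.002 and 0.0065 m and contact force between valve_rod and lid between 1.5 and 10 N and contact force between the fingers and valve_rod above 1 N and linear speed of valve_rod below 0.02 m/s and value of joint regulator below 0.001 m and distance of lid from where it was at the start of the episode below 0.015 m and angle between each of lid, rod_stand's own z axis and vertical below 0.05 rad and distance of rod_stand from where it was at the start of the episode below 0.02 m); the arm keeps its last pose, push and grip.
It fails at once if the rod is jabbed at the lid with more than 20 N (contact force between valve_rod and lid above 20 N).
It fails at once if the black-ringed regulator valve is pressed (value of joint regulator above 0.002 m).
It fails at once if the lid is pushed away by more than 20 mm (distance of lid from where it was at the start of the episode above 0.02 m).
It fails at once if the stand is pushed away by more than 20 mm (distance of rod_stand from where it was at the start of the episode above 0.02 m).
It fails at once if the mill, the jar or the mug is disturbed by more than 20 mm (distance of any of pepper_mill, herb_jar, mug from where it was at the start of the episode above 0.02 m).
It also fails if it takes over 42 s, if anything falls off the work surface, if the arm or the gripper's body presses on something with over 40 N, if the wrist force passes 120 N, or if a joint passes its speed limit or range.

## Working session

There is one attempt and no reset: what is moved stays moved. The work goes in short steps, Python scripts to look and compute and a tool call to move; the robot and the scene stay as the last step left them, time stands still between calls to the robot, and variables do not carry over. Pictures are saved under pics/ and viewed, at most 10 in all, crops included, and the job is handed in when it is done.

Besides the shell and the picture viewer there is one more tool, called after "Emit:" by a JSON object that holds its "fn" and its "kwargs". play_rows: Moves the arm, as the interface text tells. Shift numbers are shares of 0.03 m and turn numbers shares of 0.1 rad, none past 1 either way. Its arguments: {"type":"object","properties":{"steps":{"type":"array"},"grip_force":{"type":"number"}},"required":["steps"]}

```bash
mkdir -p pics; cat > h.py <<'E'
import numpy as np, cv2, pickle
from rig import robot
def shot(n,save=None):
    c=robot.camera(n); c['name']=n
    if save: cv2.imwrite('pics/'+save+'.png',c['image'][:,:,::-1]); pickle.dump(c,open('pics/'+save+'.pkl','wb'))
    return c
def load(s): return pickle.load(open('pics/'+s+'.pkl','rb'))
def ray(c,uv):
    K=np.array(c['mtx']);R=cv2.Rodrigues(np.array(c['rvec'],float))[0];t=np.array(c['tvec'],float).ravel()
    x=(uv[0]-K[0,2])/K[0,0];y=(uv[1]-K[1,2])/K[1,1]
    if c['name']=='wrist':
        r=np.hypot(x,y); d=np.array([x/r*np.sin(r),y/r*np.sin(r),np.cos(r)]) if r>0 else np.array([0,0,1.])
    else: d=np.array([x,y,1.]); 
    d=R.T@d; return -R.T@t,d/np.linalg.norm(d)
def atz(c,uv,z):
    o,d=ray(c,uv); return o+d*(z-o[2])/d[2]
def tri(*cu):
    A=np.zeros((3,3));b=np.zeros(3)
    for c,uv in cu:
        o,d=ray(c,uv);P=np.eye(3)-np.outer(d,d);A+=P;b+=P@o
    p=np.linalg.solve(A,b); return p,[np.linalg.norm((np.eye(3)-np.outer(ray(c,u)[1],ray(c,u)[1]))@(p-ray(c,u)[0])) for c,u in cu]
def proj(c,p):
    K=np.array(c['mtx']);R=cv2.Rodrigues(np.array(c['rvec'],float))[0];X=R@np.array(p,float)+np.array(c['tvec'],float).ravel()
    if c['name']=='wrist':
        r=np.hypot(X[0],X[1]);th=np.arctan2(r,X[2]);v=X[:2]/r*th
    else: v=X[:2]/X[2]
    return np.array([K[0,0]*v[0]+K[0,2],K[1,1]*v[1]+K[1,2]])
E
python3 - <<'E'
from h import *
np.set_printoptions(precision=4,suppress=True)
for n in ['scene','side','wrist']:
    c=shot(n,n+'0'); o,d=ray(c,(320,200)); print(n,o,d,np.array(c['mtx']).tolist())
print(robot.get_obs())
E
```

```text
scene [-0.3651 -0.4896  0.6219] [ 0.7458  0.5099 -0.4287] [[398.59614224587125, 0.0, 320.4207024079195], [0.0, 398.59614224587125, 203.01092344292633], [0.0, 0.0, 1.0]]
side [ 0.1826 -0.3936  1.0317] [ 0.317   0.4668 -0.8256] [[448.38728750240085, 0.0, 319.1736447123014], [0.0, 448.38728750240085, 198.0927168307863], [0.0, 0.0, 1.0]]
wrist [0.2194 0.5891 0.3839] [ 0.2084 -0.0951 -0.9734] [[309.70691628693146, 0.0, 317.07534292265217], [0.0, 309.70691628693146, 205.19165318472932], [0.0, 0.0, 1.0]]
{'time': 0.15, 'q': array([ 0.9285,  0.5283,  1.4336,  0.    ,  1.1814, -0.1785]), 'joint_velocities': array([ 0.0006, -0.0015, -0.005 , -0.0014,  0.0023, -0.0008]), 'joint_torque': array([ -0.0002, -44.0428, -17.6842,   0.0634,   0.0551,  -0.0001]), 'position': array([0.2792, 0.5585, 0.2218]), 'tool_rot': array([ 0.2298,  0.9732, -0.0008, -0.0004]), 'ft_force': array([ 0.1558, -0.2327,  0.1121]), 'moment': array([ 0.0201, -0.003 ,  0.0145]), 'grip_force': 0.0, 'grip_width': 0.0872771547669328}
```

View pics/scene0.png

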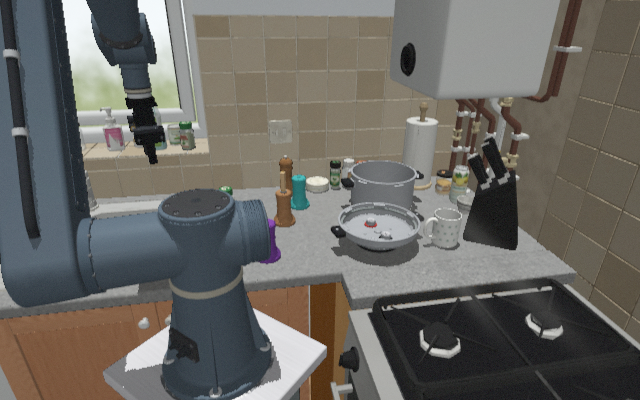

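View pics/side0.png

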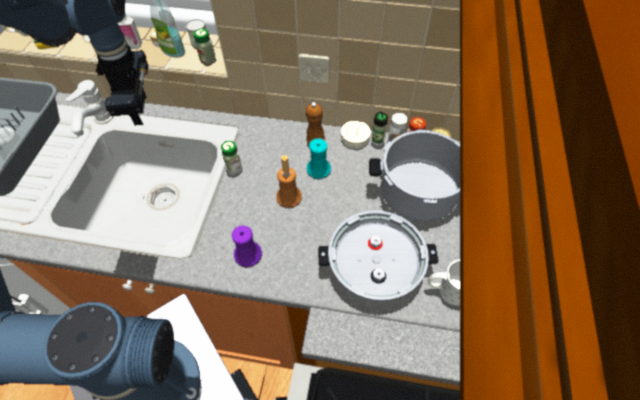

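The side view shows three stands. The wooden one with the pale handle is at about (288,190), the turquoise one at (318,158) and the purple one at (246,246). The wooden one holds the rod, so it is the one meant. In the lid the red valve is at about (375,242) and the black one at (378,275). I'll enlarge to confirm.

```bash
python3 - <<'E'
from h import *
def crop(s,x0,y0,w,h,k): return cv2.resize(load(s)['image'][y0:y0+h,x0:x0+w,::-1],None,fx=k,fy=k,interpolation=cv2.INTER_CUBIC)
# left: side rod (258..328,140..220); right: side lid (345..415,220..300)
a=np.hstack([crop('side0',260,145,65,75,6),crop('side0',345,225,65,75,6)])
cv2.imwrite('pics/c1.png',a)
b=np.hstack([crop('scene0',255,150,65,95,6),crop('scene0',345,200,65,95,6)])
cv2.imwrite('pics/c2.png',b)
E
```

```text
(no output)
```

View pics/c1.png

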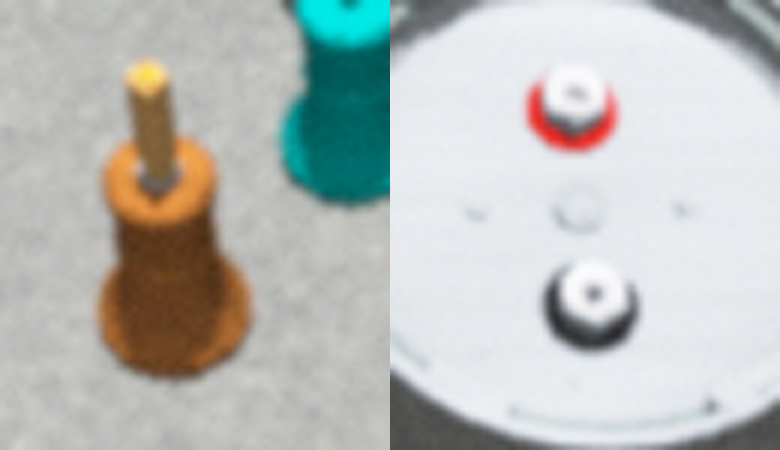

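View pics/c2.png

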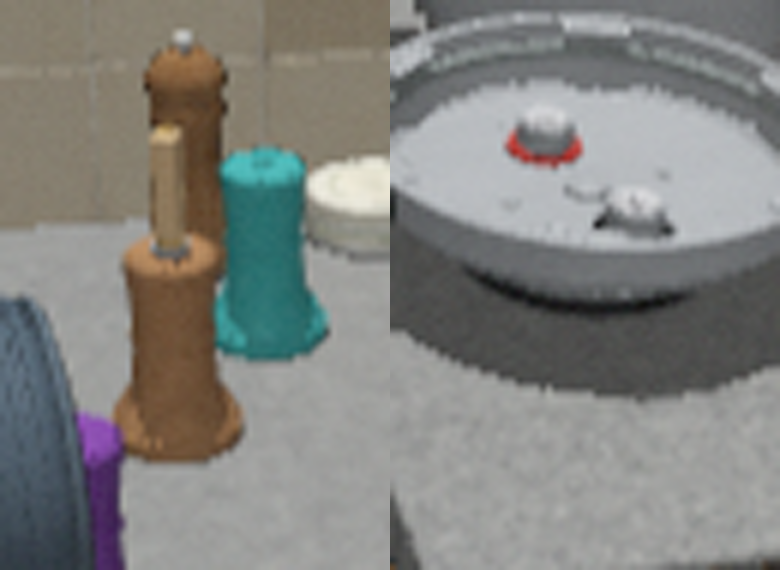

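Both crops confirm it: the pale square handle stands in the wooden stand (top at side (284.6,157.8)), the red valve's hole is at (375.7,240.3), and the black one's is at (379,273.7).

```bash
python3 - <<'E'
from h import *
np.set_printoptions(precision=4,suppress=True)
s=load('side0');c=load('scene0');w=load('wrist0')
for n,u,v,z in [('handletop',(284.6,157.8),(282.7,171.7),.175),('standtop',(286.5,175),None,.108),('red',(375.7,240.3),(371,220),.052),('black',(379,273.7),(386.2,233.7),.052)]:
    print(n,atz(s,u,z), atz(c,v,z) if v else '', tri((s,u),(c,v)) if v else '')
print('mill',atz(c,(286,182),0))
for p in [atz(s,(284.6,157.8),.175),atz(s,(375.7,240.3),.052)]: print(proj(w,p))
from scipy.spatial.transform import Rotation as R
print(R.from_quat(robot.get_obs()['tool_rot']).as_matrix())
E
```

```text
handletop [0.5127 0.2452 0.175 ] [0.5131 0.2502 0.175 ] (array([0.512 , 0.2472, 0.1752]), [np.float64(0.0018794659563241987), np.float64(0.001879465956324207)])
standtop [0.5114 0.2435 0.108 ]  
red [ 0.6021 -0.0195  0.052 ] [ 0.5992 -0.0174  0.052 ] (array([ 0.6026, -0.0173,  0.05  ]), [np.float64(0.001394513744000944), np.float64(0.0013945137440008859)])
black [ 0.5514 -0.0944  0.052 ] [ 0.5511 -0.0916  0.052 ] (array([ 0.551 , -0.0931,  0.0521]), [np.float64(0.0013723259210399893), np.float64(0.001372325921040004)])
mill [0.7767 0.4571 0.    ]
[190.7956 457.8268]
[147.9629 438.6017]
[[-0.8944  0.4474 -0.001 ]
 [ 0.4474  0.8944 -0.0014]
 [ 0.0003 -0.0017 -1.    ]]
```

View pics/wrist0.png

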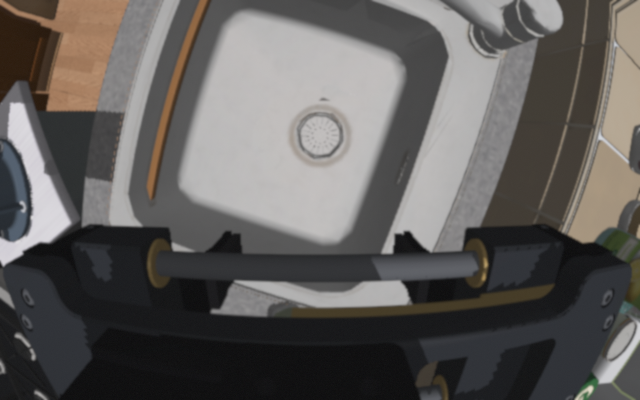

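The distance from red to black measures 91.7 mm against the true 90 mm, and the handle top triangulates to z=0.1752 against 0.175, so the measurements hold. In the wrist view the fingers are at (230,240) and (405,240), and the rod is out of sight. I'll move above the rod now, with a 40 mm standoff so the wrist camera can see the handle's yaw.

Emit:
{"fn": "play_rows", "kwargs": {"steps": [1,-1,-0.45,0,0,1,-1,-0.45,0,0,1,-1,-0.45,0,0,1,-1,-0.45,0,0,1,-1,-0.45,0,0,1,-1,-0.45,0,0,1,-1,-0.45,0,0,1,-1,-0.45,0,0,1,-1,-0.45,0,0,1,-1,-0.45,0,0], "grip_force": 20}}

```text
time: 1.15
position: [0.488, 0.3028, 0.2223]
tool_rot: [0.23, 0.973, -0.0, -0.0]
ft_force: [-0.2, 0.3, 0.8]
grip_width: 0.0872
grip_force: 0.0
```

Emit:
{"fn": "play_rows", "kwargs": {"steps": [1,-1,-0.43,0,0,1,-1,-0.43,0,0,1,-0.93,-0.43,0,0,1,0,0,0,0,1,0,0,0,0,1,0,0,0,0,1,0,0,0,0,1,0,0,0,0,1,0,0,0,0,1,0,0,0,0]}}

```text
time: 2.15
position: [0.5485, 0.2305, 0.2226]
tool_rot: [0.229, 0.973, 0.0, 0.0]
ft_force: [0.3, -0.0, 0.2]
grip_width: 0.0871
grip_force: 0.0
```

```bash
python3 - <<'E'
from h import *
np.set_printoptions(precision=4,suppress=True)
w=shot('wrist','wrist1');o=robot.get_obs();print(o['position'],o['tool_rot'],o['time'],o['ft_force'])
p=proj(w,(.512,.247,.175));print(p, proj(w,o['position']))
x0,y0=max(0,int(p[0])-65),max(0,int(p[1])-50)
print(x0,y0)
cv2.imwrite('pics/c3.png',cv2.resize(w['image'][y0:y0+100,x0:x0+130,::-1],None,fx=6,fy=6,interpolation=cv2.INTER_CUBIC))
E
```

```text
[0.5486 0.2304 0.2226] [0.2296 0.9733 0.     0.    ] 2.2 [-0.4431  0.0147 -0.0635]
[314.0557 168.2193] [316.1755 250.1815]
249 118
```

View pics/c3.png

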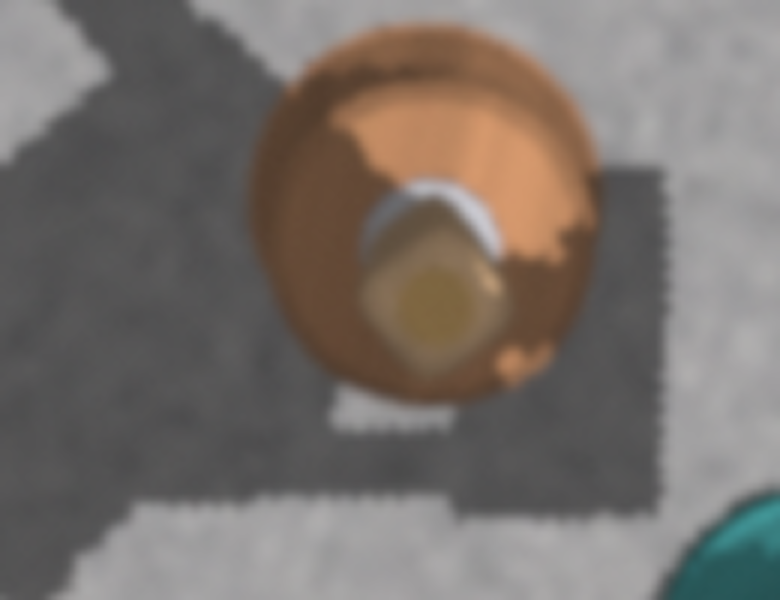

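The crop shows the handle top as a square standing on its corner relative to the image: left (360,295), right (508,300), bottom (432,378), centre about (433,303), with the collar and wooden stand beneath it. The turquoise stand is at the lower right.

```bash
python3 - <<'E'
from h import *
from scipy.spatial.transform import Rotation as R
np.set_printoptions(precision=4,suppress=True)
w=load('wrist1');o=robot.get_obs();M=R.from_quat(o['tool_rot']).as_matrix()
f=lambda u,v:(249+(u+.5)/6-.5,118+(v+.5)/6-.5)
P=[M.T@(atz(w,f(*q),.174)-o['position']) for q in [(360,295),(508,300),(432,378),(433,303)]]
for p in P: print(p)
L,Rr,B,C=P
for a,b in [(L,B),(B,Rr)]:
    d=b-a; print(np.linalg.norm(d),np.degrees(np.arctan2(d[1],d[0])))
d=Rr-L; print('diag',np.linalg.norm(d),np.degrees(np.arctan2(d[1],d[0])))
print(atz(w,f(433,303),.175), M)
s=load('side0');print('turq',atz(s,(318.5,145.5),.108),'mill',atz(s,(314,104),.15),'jar',atz(s,(230,147),.1))
c=load('scene0');o_,d=ray(c,(480,95));print('box ray z at x=.7..1.2',[ (o_+d*((x-o_[0])/d[0])).round(2) for x in (.7,.9,1.1)])
E
```

```text
[ 0.0411 -0.0053  0.0486]
[0.0405 0.0116 0.0486]
[0.0314 0.003  0.0486]
[0.0401 0.0031 0.0486]
0.012669347498517487 139.4713139183073
0.012542109017456568 43.6833747578624
diag 0.016904663877241977 91.89729651786112
[0.514  0.2511 0.175 ] [[-0.8946  0.4469  0.0001]
 [ 0.4469  0.8946  0.    ]
 [-0.0001  0.0001 -1.    ]]
turq [0.637  0.2782 0.108 ] mill [0.6938 0.3806 0.15  ] jar [0.4399 0.4209 0.1   ]
box ray z at x=.7..1.2 [array([ 0.7 , -0.24,  0.43]), array([ 0.9, -0.2,  0.4]), array([ 1.1 , -0.15,  0.36])]
```

The handle's diagonal lies along the tool's y, so a 0.81 rad turn squares the pads to its faces. The TCP is 40 mm and 3 mm off the rod axis. I'll shift over it, turn, then descend 97 mm.

Emit:
{"fn": "play_rows", "kwargs": {"steps": [1,0.67,0.05,0,1,1,0.58,0.0,0,1,1,0,0,0,1,1,0,0,0,1,1,0,0,0,1,1,0,0,0,1,1,0,0,0,1,1,0,0,0,1,1,0,0,0,0.12,1,0,0,0,0], "grip_force": 30}}

```text
time: 3.2
position: [0.5167, 0.2498, 0.2226]
tool_rot: [0.595, 0.804, 0.0, -0.0]
ft_force: [0.6, -0.4, -0.3]
grip_width: 0.0868
grip_force: 0.0
```

```bash
python3 - <<'E'
from h import *
from scipy.spatial.transform import Rotation as R
np.set_printoptions(precision=4,suppress=True)
w=shot('wrist','wrist2');o=robot.get_obs();M=R.from_quat(o['tool_rot']).as_matrix()
print(o['position'],o['q'],o['time']);print(M)
for p in [(.5138,.2505,.175),(.512,.2472,.175)]: print(M.T@(np.array(p)-o['position']), proj(w,p))
cv2.imwrite('pics/c4.png',cv2.resize(w['image'][160:300,220:420,::-1],None,fx=4,fy=4,interpolation=cv2.INTER_CUBIC))
E
```

```text
[0.5168 0.2497 0.2226] [ 0.2556  0.4586  1.5632  0.      1.1198 -0.0412] 3.25
[[-0.2924  0.9563  0.0001]
 [ 0.9563  0.2924  0.    ]
 [ 0.      0.0001 -1.    ]]
[ 0.0016 -0.0026  0.0476] [313.298  222.5543]
[-0.001  -0.0053  0.0476] [309.5401 226.0713]
```

View pics/c4.png

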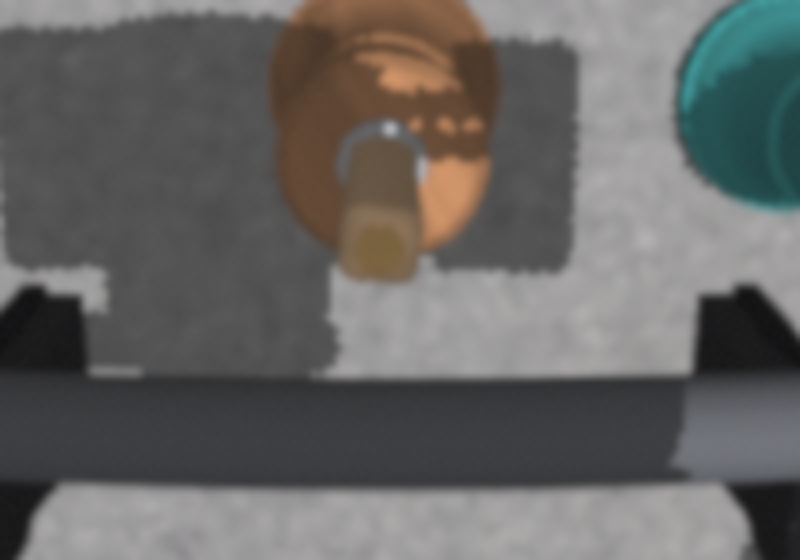

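The handle is now square to the fingers, with its top centre at crop (379,245), image (314.7,221.2), which is within 2 px of the prediction. A 2 mm correction, then down and grip.

Emit:
{"fn": "play_rows", "kwargs": {"steps": [1,0.07,-0.06,0.3,0,1,0,0,0.6,0,1,0,0,0.6,0,1,0,0,0.6,0,1,0,0,0.6,0,1,0,0,0.4,0,1,0,0,0.15,0,1,0,0,0,0,1,0,0,0,0,-1,0,0,0,0]}}

```text
time: 4.25
position: [0.5151, 0.2514, 0.1259]
tool_rot: [0.595, 0.803, 0.001, 0.001]
ft_force: [0.3, 0.1, -0.3]
grip_width: 0.0841
grip_force: 0.0
```

Emit:
{"fn": "play_rows", "kwargs": {"steps": [-1,0,0,0,0,-1,0,0,0,0,-1,0,0,0,0,-1,0,0,0,0,-1,0,0,0,0,-1,0,0,0,0,-1,0,0,0,0,-1,0,0,0,0,-1,0,0,0,0,-1,0,0,0,0]}}

```text
time: 5.25
position: [0.5144, 0.2512, 0.125]
tool_rot: [0.596, 0.803, -0.0, -0.0]
ft_force: [0.7, -0.6, -0.5]
grip_width: 0.0148
grip_force: 30.0
```

The fingers grip at 14.8 mm, which matches the 15 mm handle. Now I'll lift 120 mm straight up.

Emit:
{"fn": "play_rows", "kwargs": {"steps": [-1,0,0,-0.3,0,-1,0,0,-0.5,0,-1,0,0,-0.5,0,-1,0,0,-0.5,0,-1,0,0,-0.6,0,-1,0,0,-0.6,0,-1,0,0,-0.6,0,-1,0,0,-0.4,0,-1,0,0,0,0,-1,0,0,0,0]}}

```text
time: 6.25
position: [0.5141, 0.2511, 0.245]
tool_rot: [0.596, 0.803, -0.0, -0.0]
ft_force: [-0.8, 0.3, -1.0]
grip_width: 0.0148
grip_force: 30.0
```

```bash
python3 - <<'E'
from h import *
from scipy.spatial.transform import Rotation as R
np.set_printoptions(precision=4,suppress=True)
o=robot.get_obs();M=R.from_quat(o['tool_rot']).as_matrix();print(o['position'],o['ft_force'],o['time']);print(M)
tip=o['position']+np.array([0,0,-.117])
for n in ['scene','side','wrist']:
    c=shot(n,n+'3'); print(n,'tip',proj(c,tip),'grip',proj(c,o['position']),'mouth',proj(c,(.6015,-.0185,.052)))
print('to mouth, tool:',M.T@(np.array([.6015,-.0185,.052])-tip))
a=load('side3')['image'][120:260,230:330];b=load('scene3')['image'][100:240,240:340]
cv2.imwrite('pics/c5.png',cv2.resize(np.hstack([a,b])[:,:,::-1],None,fx=4,fy=4,interpolation=cv2.INTER_CUBIC))
E
```

```text
[0.5141 0.2511 0.245 ] [-0.7865  0.2891 -1.0015] 6.25
[[-0.2907  0.9568 -0.0002]
 [ 0.9568  0.2907 -0.0001]
 [-0.     -0.0002 -1.    ]]
scene tip [283.2183 185.6104] grip [281.8938 149.7009] mouth [371.6619 219.8051]
side tip [285.2274 167.8429] grip [281.5671 136.8937] mouth [375.2778 240.1309]
wrist tip [317.8461 201.9898] grip [317.7116 251.0101] mouth [321.1126 370.0872]
to mouth, tool: [-0.2834  0.0052  0.076 ]
```

View pics/c5.png

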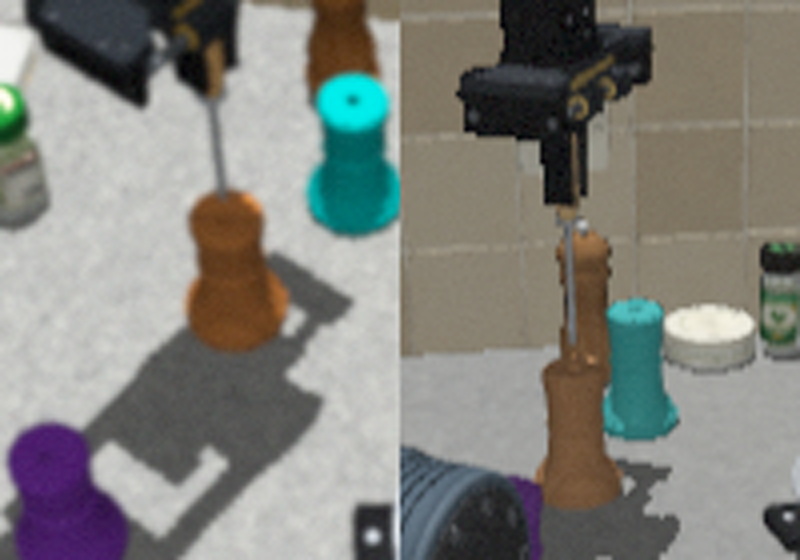

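The rod is drawn clear and upright. The tip is at side (286,168) and scene (283,186), within 1 px of the prediction from kinematics. Now I'll carry it over the red valve and stop about 28 mm above it for a look.

Emit:
{"fn": "play_rows", "kwargs": {"steps": [-1,-0.5,0.02,0,0,-1,-1,0.02,0,0,-1,-1,0.02,0,0,-1,-1,0.02,0,0,-1,-1,0.02,0,0,-1,-1,0.02,0,0,-1,-1,0.02,0,0,-1,-1,0.02,0,0,-1,-0.9,0.01,0,0,-1,-0.5,0,0,0]}}

```text
time: 7.4
position: [0.5974, -0.006, 0.2444]
tool_rot: [0.596, 0.803, -0.0, 0.0]
ft_force: [0.1, 0.8, -1.0]
grip_width: 0.0148
grip_force: 30.0
```

Emit:
{"fn": "play_rows", "kwargs": {"steps": [-1,-0.4,0,0,0,-1,-0.15,0,0.2,0,-1,0,0,0.4,0,-1,0,0,0.4,0,-1,0,0,0.4,0,-1,0,0,0.2,0,-1,0,0,0,0,-1,0,0,0,0,-1,0,0,0,0,-1,0,0,0,0]}}

```text
time: 8.4
position: [0.6022, -0.0186, 0.1977]
tool_rot: [0.595, 0.803, 0.0, 0.001]
ft_force: [-1.2, 0.1, -0.6]
grip_width: 0.0149
grip_force: 30.0
```

```bash
python3 - <<'E'
from h import *
from scipy.spatial.transform import Rotation as R
np.set_printoptions(precision=4,suppress=True)
o=robot.get_obs();M=R.from_quat(o['tool_rot']).as_matrix();print(o['position'],o['ft_force'],o['time'],o['q'])
tip=o['position']+np.array([0,0,-.117])
im=[]
for n,h in [('scene',50),('side',50),('wrist',50)]:
    c=shot(n,n+'4'); p=proj(c,tip);m=proj(c,(.6015,-.0185,.052)); print(n,'tip',p,'mouth',m)
    x0=int(p[0])-32;y0=int(p[1])-30
    if n=='wrist': x0,y0=int(p[0])-32,int(p[1])-20
    print(x0,y0); im.append(cv2.resize(c['image'][y0:y0+70,x0:x0+64,::-1],None,fx=4,fy=4,interpolation=cv2.INTER_CUBIC))
cv2.imwrite('pics/c6.png',np.hstack(im))
E
```

```text
[ 0.6022 -0.0186  0.1977] [-1.1841  0.1489 -0.632 ] 8.4 [-0.2162  0.5252  1.5178  0.      1.0971 -0.5113]
scene tip [372.3987 211.2719] mouth [371.6619 219.8051]
340 181
side tip [376.6028 234.2333] mouth [375.2778 240.1309]
344 204
wrist tip [317.1467 201.7387] mouth [316.5084 194.823 ]
285 181
```

View pics/c6.png

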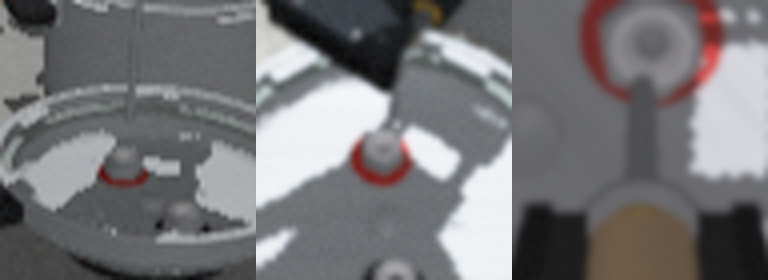

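In the wrist panel the tip is at image (317.7,202.2), predicted (317.1,201.7). The red valve's hole is at about (320.2,191.0). I'll measure the hole and ring numerically.

```bash
python3 - <<'E'
from h import *
from scipy.spatial.transform import Rotation as R
np.set_printoptions(precision=4,suppress=True,linewidth=200)
w=load('wrist4');im=w['image'].astype(int)
print(cv2.cvtColor(w['image'],cv2.COLOR_RGB2GRAY)[180:210,308:334])
r=(im[:,:,0]-im[:,:,1]>45);r[:160]=0;r[215:]=0;r[:,:290]=0;r[:,350:]=0
ys,xs=np.nonzero(r);print(cv2.minEnclosingCircle(np.stack([xs,ys],1).astype(np.float32)),len(xs))
o=robot.get_obs();M=R.from_quat(o['tool_rot']).as_matrix();tip=o['position']+np.array([0,0,-.117])
for z in (.052,):
  for uv in [(320.2,191),(319.7,190.5)]: p=atz(w,uv,z);print(p,M.T@(p-tip))
c=cv2.minEnclosingCircle(np.stack([xs,ys],1).astype(np.float32))[0];p=atz(w,c,.036);print('ring',p,M.T@(p-tip))
p=atz(w,(317.7,202.2),tip[2]);print('tip',M.T@(p-tip))
E
```

```text
[[ 62  62  64  65  69  74  82  91  97 102 103 102 100  97  93  88  83  80  76  72  69  66  64  63  62  68]
 [ 61  63  66  71  77  82  90  98 103 108 110 110 109 107 103 100  96  91  87  82  78  74  70  65  62  64]
 [ 64  68  73  81  86  93 100 107 111 116 119 120 119 117 115 112 108 103  99  94  88  83  77  70  64  63]
 [ 69  74  82  90  96 103 111 116 123 128 130 131 130 130 129 127 122 115 109 105  98  93  87  77  70  68]
 [ 74  83  91  99 107 115 123 128 133 136 137 136 136 136 137 137 135 129 120 113 107 103  97  88  84  83]
 [ 82  91 100 109 119 127 132 135 136 134 133 132 132 133 135 138 140 138 131 121 113 108 103  97  93  94]
 [ 91 100 109 118 128 135 137 134 130 127 124 122 124 125 128 132 136 140 139 131 122 112 104  94  88  85]
 [ 99 106 115 126 135 138 135 129 124 118 116 115 115 117 119 123 129 136 140 138 130 119 106  93  80  71]
 [103 110 122 133 138 136 130 123 118 113 110 109 109 110 112 117 124 130 137 140 136 124 110  95  80  67]
 [104 113 126 135 137 132 125 118 111 107 105 106 106 104 106 112 120 127 133 139 138 129 115 101  84  69]
 [105 116 128 136 134 129 121 
[... 1659 characters left out ...]
0 102 131 171 200 212]
 [107 105 101  97  92  85  79  77  79  79  79  79  81  84  87  84  83  84  90  96 101 109 132 168 198 211]
 [108 107 106 104 100  94  85  80  79  79  79  80  82  87  89  91  94  98 101 104 107 113 139 178 202 212]
 [109 108 106 106 103  97  86  79  79  80  79  81  86  93  99 102 104 106 106 107 108 116 146 186 207 213]
 [109 108 107 107 105  97  85  79  79  80  80  81  87  98 105 108 108 109 108 108 111 122 154 190 208 212]]
((319.84368896484375, 189.62753295898438), 17.759031295776367) 320
[ 0.6039 -0.0136  0.052 ] [0.0042 0.0034 0.0285]
[ 0.6033 -0.0133  0.052 ] [0.0048 0.0029 0.0285]
ring [ 0.6042 -0.0154  0.036 ] [0.0024 0.0031 0.0445]
tip [-0.0005  0.0008  0.    ]
```

The mouth is 4 mm and 2 mm off the tip in tool axes (wrist, with tip bias removed), and the scene view agrees. I'll correct, go down to about 8 mm above the mouth, and check again.

Emit:
{"fn": "play_rows", "kwargs": {"steps": [-1,0.14,0.07,0,0,-1,0,0,0,0,-1,0,0,0.2,0,-1,0,0,0.2,0,-1,0,0,0.2,0,-1,0,0,0.1,0,-1,0,0,0,0,-1,0,0,0,0,-1,0,0,0,0,-1,0,0,0,0]}}

```text
time: 9.55
position: [0.6027, -0.014, 0.1763]
tool_rot: [0.596, 0.803, 0.0, 0.0]
ft_force: [-0.3, 0.1, -0.2]
grip_width: 0.0151
grip_force: 30.0
```

```bash
python3 - <<'E'
from h import *
from scipy.spatial.transform import Rotation as R
np.set_printoptions(precision=4,suppress=True)
o=robot.get_obs();print(o['position'],o['ft_force'],o['time'])
tip=o['position']+np.array([0,0,-.117]);im=[]
for n in ['scene','side','wrist']:
    c=shot(n,n+'5'); p=proj(c,tip)
    x0,y0,k,W,H=(int(p[0])-20,int(p[1])-15,5,40,40) if n!='wrist' else (int(p[0])-25,int(p[1])-25,8,50,50)
    if n!='wrist': W,H,k=40,40,5
    print(n,'tip',p,'origin',x0,y0,'k',k)
    a=cv2.resize(c['image'][y0:y0+H,x0:x0+W,::-1],None,fx=k,fy=k,interpolation=cv2.INTER_CUBIC)
    im.append(a)
out=np.hstack([np.vstack(im[:2]),im[2]]);cv2.imwrite('pics/c7.png',out);print(out.shape)
E
```

```text
[ 0.6027 -0.014   0.1763] [-0.3202  0.1018 -0.199 ] 9.55
scene tip [370.6816 217.1065] origin 350 202 k 5
side tip [374.7872 237.136 ] origin 354 222 k 5
wrist tip [317.0446 201.7927] origin 292 176 k 8
(400, 600, 3)
```

View pics/c7.png

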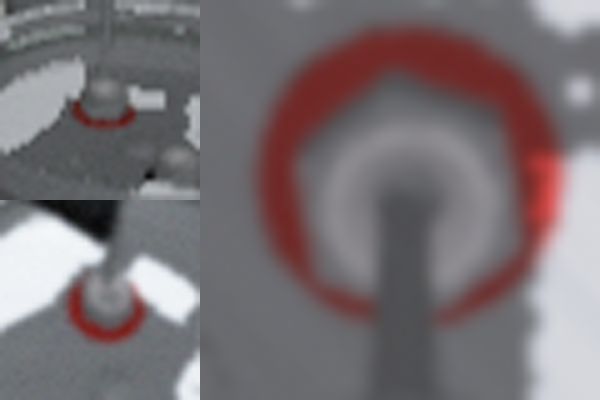

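In the wrist panel the tip is at about (405,210). The mouth circle is centred at about (410,211) and the red ring at about (410,175). Allowing for parallax, the mouth lies 1.6 mm towards tool −x and 0.5 mm towards +y. I'll correct, then enter the hole slowly for 12 mm, stopping just short of the ball.

Emit:
{"fn": "play_rows", "kwargs": {"steps": [-1,-0.05,0.02,0,0,-1,0,0,0,0,-1,0,0,0.1,0,-1,0,0,0.1,0,-1,0,0,0.1,0,-1,0,0,0.1,0,-1,0,0,0,0,-1,0,0,0,0,-1,0,0,0,0,-1,0,0,0,0]}}

```text
time: 10.7
position: [0.6036, -0.0152, 0.1642]
tool_rot: [0.596, 0.803, 0.0, 0.0]
ft_force: [-0.0, 0.6, -0.1]
grip_width: 0.015
grip_force: 30.0
```

```bash
cat > st.py <<'E'
from h import *
np.set_printoptions(precision=4,suppress=True)
F=[];Q=[]
for i in range(8):
    robot.camera('side'); o=robot.get_obs(); F.append(np.r_[o['ft_force'],o['moment']]);Q.append(o['position'])
print('F',np.mean(F,0),'sd',np.std(F,0)[:3]);print('pos',np.mean(Q,0),'tip z',np.mean(Q,0)[2]-.117,o['time'],o['grip_width'])
E
python3 st.py
```

```text
F [ 0.0006 -0.0821 -0.3482 -0.073   0.0144 -0.0008] sd [0.5156 0.5446 0.5238]
pos [ 0.6036 -0.0152  0.1641] tip z 0.04714711661734523 11.1 0.01486752119105797
```

The tip is 4.9 mm inside the mouth with no lateral force and no contact. Next I'll press gently onto the ball.

Emit:
{"fn": "play_rows", "kwargs": {"steps": [-1,0,0,0.03,0,-1,0,0,0.03,0,-1,0,0,0.03,0,-1,0,0,0.03,0,-1,0,0,0,0,-1,0,0,0,0,-1,0,0,0,0,-1,0,0,0,0,-1,0,0,0,0,-1,0,0,0,0]}}

```text
time: 12.1
position: [0.6036, -0.0152, 0.1605]
tool_rot: [0.596, 0.803, 0.0, 0.0]
ft_force: [0.2, 0.2, 0.8]
grip_width: 0.0146
grip_force: 30.0
```

```bash
python3 st.py
```

```text
F [-0.0981 -0.0412  2.4135 -0.0559  0.0472 -0.0014] sd [0.4353 0.4374 0.459 ]
pos [ 0.6036 -0.0152  0.1605] tip z 0.04349422059685994 12.5 0.014760413151458672
```

The force has risen by 2.8 N, so the ball is about 2 mm down; geometry says 2.5 mm. Another 1.8 mm brings it to half-way.

Emit:
{"fn": "play_rows", "kwargs": {"steps": [-1,0,0,0.03,0,-1,0,0,0.03,0,-1,0,0,0,0,-1,0,0,0,0,-1,0,0,0,0,-1,0,0,0,0,-1,0,0,0,0,-1,0,0,0,0,-1,0,0,0,0,-1,0,0,0,0]}}

```text
time: 13.5
position: [0.6036, -0.0152, 0.1587]
tool_rot: [0.596, 0.803, 0.0, 0.0]
ft_force: [-0.7, -0.3, 3.0]
grip_width: 0.0147
grip_force: 30.0
```

```bash
python3 st.py
```

```text
F [ 0.3056 -0.0185  2.9404 -0.0601 -0.0465 -0.0049] sd [0.3325 0.6617 0.4662]
pos [ 0.6036 -0.0152  0.1587] tip z 0.04166123211898547 13.9 0.014985476500661808
```

The force has risen by 3.3 N, which means about 3.2 mm pressed; geometry gives 4.3 mm. Both are well inside 2–6.5 mm, with no side force and everything still, so I'm handing in.

```bash
python3 -c "
from rig import robot
print(robot.hand_in())"
```

```text
the job is handed in; nothing more can be done
None
```

I handed the job in with the rod still gripped upright in the red-ringed valve and the ball pressed about half-way: 3.2 mm by the force reading, 4.3 mm by geometry. The hand-in returned no verdict.

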